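# Fit the handwheel to the gate valve and open it

### The arm

A 6-joint arm with a two-finger parallel gripper is mounted at the origin on the work surface. World frame = base frame: x ahead of the robot, y to its left, z up, the work surface at z = 0. Lengths are in m, angles in rad, forces in N, time in s.
With the tool pointing down it reaches from about 0.35 to 0.875 m from the base axis. Payload 4.2 kg.
Tool frame: the origin (TCP) lies between the finger pads; the fingertips stand 8 mm ahead of it and the grasp point (between the pads) lies 11 mm behind it; z points along the fingers, y is the line along which they close (so a half turn about z gives the same grasp; the last joint's range is limited). The gripper opens to 87 mm and grips with 3 to 60 N. Pads are 19 mm wide; open, the fingers measure 117 mm over their backs; the gripper's body (75 mm by 190 mm) begins 51 mm behind the grasp point.
Start: joints at [0.259, 0.385, 0.008, 0, -1.194, -0.259], TCP at [0.625, 0, 0.231] pointing down, gripper open.
Joint ranges: [-3.14, 3.14], [-1.21, 2.06], [-1.07, 1.41], [-3.16, 2.05], [-2.99, -0.16], [-3.1, 3.1]. Speed limits (rad/s): [2.79, 2.79, 3.14, 3.14, 3.14, 3.14].

### API

Orientations are given as a rotation vector (axis times angle).
In Python, from bench import arm gives the robot as it stands.
- The arm moves only by the tool drive_tool, never from a script. Its argument "deltas" is a list of rows, each an object with "offset": the shift along the world's x, y, z in m, a list of three; "turn": the turn, a rotation vector about the world's x, y, z in degrees, a list of three; "grip": the closure, from -1 (fully open) to 1 (shut). In form: [{"offset": [dx, dy, dz], "turn": [ax, ay, az], "grip": grip}, ...]. A call has 1 to 20 rows; each row is the pose to reach, as a shift and turn from the pose commanded when the call began; what a row does not reach only later rows make up. A row lasts 1/8 s, in which the tool goes at most 62.5 mm and 10.7 degrees, less where a joint would pass 70% of its speed; a pose out of reach is approached as far as the arm can. A call with a gripper value outside its range is refused whole. The fingers move at their own pace and stop on an object; "newtons" is the grip in N (left out, the last holds). Time passes only in rows, so rows that repeat a pose let the fingers close. It gives the time, the measured TCP pose, the force, the opening and the grip force at its end, in the units of the state.
- arm.get_obs(): the state, without advancing time (a new reading comes with each control period).
- arm.grab_frame(name): name is "scene" or "side" or "wrist"; returns a dict with "img" (420x560x3 uint8, red, green, blue), "fx", "fy", "cx", "cy" (pixels), "rvec" (rotation vector, rad) and "tvec" (3), from world to camera coordinates, as OpenCV has them. Camera axes: x right, y down, z forward; pixel columns grow to the right and rows downward; lengths in m; the calibration is good to about 2 mm. A picture is of the moment at which its call begins. There is no depth.
- arm.job_done(): hands the job in; it is judged then, once.
Trained networks look in a picture, given as the dict that the camera call returned (one of the last four; its "shot" number tells which), for a name from the list of things; names that differ only in an ending like _2 or _b are one class to them, and where a whole thing is asked for, a point or a joint stands for the part that bears it (a point fixed in the world has none). Each returns a list of dicts, best first, with "p" (0 to 1); they miss things now and then, are a little off and sometimes report something else, mostly with a low value. They report only what shows in the picture. A call takes as long as a camera call. They do not tell look-alikes from the thing itself.
- arm.boxes_of(label, picture): "at" ([x, y, z] in m, in world coordinates, good to about 4 mm: the middle of the surface that is visible of it).
- arm.masks_of(label, picture): "region" (420x560 bool, what is visible of it).
The state is a dict: "time_s": time; "qpos": joint angles; "qd": joint speeds; "joint_efforts": joint torques, N m; "eef_pos": TCP position; "ee_rot": TCP orientation; "contact_force": force on the tool from outside, world axes, zero at the start; "torque": the same for the moment, N m; "finger_gap": finger opening in m; "grip_force": force on a finger pad.
Only numpy, scipy, OpenCV 4.12 (cv2) and the standard library are available. Lean on these libraries where they do the work, as an engineer would, in place of code of your own. Each camera call takes 0.05 s, during which the arm holds its last target. There are 200 camera calls.

### The job

Fit the larger handwheel, the one with the grooved bore, onto the toothed spindle of the brass gate valve: rest it on the spindle, rock it round under a light push until the teeth mesh, and push it fully home, flat on the spindle's collar, without forcing it. Then use the wheel to turn the valve open, anticlockwise seen from above, by about 60 degrees, let go and leave the wheel on the spindle. Leave all the other parts where they lie.

Things in the scene. Friction and masses are not known exactly. Their poses are not given: they have to be found in the camera images.
- handwheel: Cast-iron handwheel lying flat, hub up, about 0.5 kg: rim 134 mm across, 14 mm thick, three spokes no higher; round hub 54 mm across, 50 mm high: grip it from above, fingertips 20 mm or more above the underside. Through bore with four inward teeth. Origin: on the axis, level with the rim's underside; z is the axis, towards the hub's top; x runs through a bore tooth, the others every 90 degrees
- hub_top (a point): On the handwheel: middle of the hub's top, 50 mm above its underside. The bore's four straight teeth are 9 mm wide, their tips 14.5 mm and the grooves between them 20.3 mm from the axis; they run from 1 mm above the underside to 1 mm below this point
- valve: Brass gate valve bolted to a steel plate 190 x 90 mm, fixed to the bench; pipe axis along x, 150 mm over its hexagon ends; bonnet and upright spindle in the middle. Origin: on the spindle axis at the bench; z up. It does not tell how the spindle's teeth stand
- seat (a point): Fixed point on the spindle axis, 125 mm above the bench, in the top plane of the spindle's collar (48 mm across), on which the hub rests when home (the rim's underside then 1 mm below it). Unmeshed, the wheel stops with its origin 23 mm above this plane. The teeth mesh over about 3 degrees either side of the right angle, every 90 degrees; that angle is arbitrary at the start and is not measured
- spindle_top (a point): Top of the spindle, 39 mm above the seat, fixed on its axis. Downward from here: tapered nose, 15 mm across widening to 27.6 mm over 9 mm; plain round shaft for 6 mm; then four straight, flat-topped teeth, 12.6 mm wide, tips 18.8 mm from the axis, 24 mm long, down to the collar
- spindle (a joint): Turn of the spindle from its start: 0 = shut, against its stop; grows anticlockwise seen from above as it opens; 1.57 rad = the other stop, not to be reached here. Stiff: about 0.15 N m to turn, stays where left. It does not tell the tooth angle. Over 70 N between wheel and spindle damages the teeth
- small_wheel: Smaller cast-iron handwheel, 96 mm across, hub 34 mm square and 30 mm high with a 12 mm square bore: belongs to another valve, leave it. Origin: middle of its underside.
- elbow: Galvanised pipe elbow lying flat, about 110 mm across, 52 mm high; bystander. Origin: middle of its underside.
- tee: Galvanised pipe tee lying flat, 100 mm long, 50 mm high; bystander. Origin: middle of its underside.
- cap: Domed galvanised pipe cap, 60 mm across, 45 mm high; bystander. Origin: middle of its underside.
- flange: Iron blind flange, flat disc 96 mm across, 14 mm thick; bystander. Origin: middle of its underside.
- wrench: Steel spanner lying flat, 200 mm long; bystander. Origin: middle of its underside.
- plug: Brass pipe plug with a square head, 36 mm across, 32 mm high; bystander. Origin: middle of its underside.
There are look-alikes about, which are no part of the job. Leave any pink look-alike of the handwheel alone.

How it is judged:
On the way, in this order (a step that is already met when the one before it is completed fails the run):
1. the handwheel is fully home on the spindle, teeth meshed, before the valve is turned open (z of handwheel in the frame of seat between -0.004 and 0.003 m and horizontal distance between handwheel and seat below 0.003 m and angle between handwheel's own z axis and vertical below 0.08 rad and value of joint spindle below 0.5 rad), for 0.2 s.
2. the valve has been turned open by about 60 degrees with the handwheel home (z of handwheel in the frame of seat between -0.004 and 0.003 m and horizontal distance between handwheel and seat below 0.003 m and angle between handwheel's own z axis and vertical below 0.08 rad and value of joint spindle between 0.8 and 1.3 rad), for 0.2 s.
At the end, for the whole second after the job is handed in: The handwheel sits fully home on the spindle: its origin within 3 mm above and 4 mm below the collar's top plane, axis within 3 mm and upright within 0.08 rad, at rest and let go; the valve is open by about 60 degrees, spindle at 0.8 to 1.3 rad (all of step 2 and linear speed of handwheel below 0.02 m/s); the robot touches nothing.
It fails at once if the handwheel is pressed or twisted against the spindle with more than 70 N (contact force between handwheel and spindle above 70 N).
It fails at once if another part is moved by more than 25 mm (distance of any of small_wheel, elbow, tee, cap, flange, wrench, plug from where it was at the start of the episode above 0.025 m).
It also fails if it takes over 72 s, if anything falls off the work surface, if the arm or the gripper's body presses on something with over 40 N, if the wrist force passes 120 N, or if a joint passes its speed limit or range.

## Working session

There is one attempt and no reset: what is moved stays moved. The work goes in short steps, Python scripts to look and compute and a tool call to move; the robot and the scene stay as the last step left them, time stands still between calls to the robot, and variables do not carry over. Pictures are saved under pics/ and viewed, at most 10 in all, crops included, and the job is handed in when it is done.

Besides the shell and the picture viewer there is one more tool, called after "Emit:" by a JSON object that holds its "name" and its "arguments". drive_tool: Moves the arm, as the interface text tells. Its arguments: {"type":"object","properties":{"deltas":{"type":"array"},"newtons":{"type":"number"}},"required":["deltas"]}

```bash
mkdir -p pics; cat > h.py <<'E'
import numpy as np, cv2
from bench import arm
def P(f):
    R,_=cv2.Rodrigues(np.array(f["rvec"],float)); t=np.array(f["tvec"],float).reshape(3)
    K=np.array([[f["fx"],0,f["cx"]],[0,f["fy"],f["cy"]],[0,0,1.]]); return K,R,t
def proj(f,X):
    K,R,t=P(f); x=K@(R@np.array(X,float)+t); return x[:2]/x[2]
def onplane(f,uv,z):
    K,R,t=P(f); d=R.T@np.linalg.inv(K)@np.array([uv[0],uv[1],1.]); c=-R.T@t; return c+d*(z-c[2])/d[2]
def tri(fs,uvs):
    A=[];b=[]
    for f,uv in zip(fs,uvs):
        K,R,t=P(f); d=R.T@np.linalg.inv(K)@np.array([uv[0],uv[1],1.]); d/=np.linalg.norm(d); c=-R.T@t
        M=np.eye(3)-np.outer(d,d); A.append(M); b.append(M@c)
    X=np.linalg.solve(sum(A),sum(b)); return X,[np.linalg.norm(M@X-bb)*1e3 for M,bb in zip(A,b)]
def save(n,img): cv2.imwrite("pics/"+n,cv2.cvtColor(img,cv2.COLOR_RGB2BGR))
E
cat > a.py <<'E'
from h import *
np.set_printoptions(precision=4,suppress=True)
fs={n:arm.grab_frame(n) for n in("scene","side","wrist")}
for n,f in fs.items():
    save(n+"0.png",f["img"])
    for l in("handwheel","hub_top","valve","spindle_top","seat","small_wheel","flange","elbow","tee","cap","wrench","plug"):
        try:
            for d in arm.boxes_of(l,f):
                if d["p"]>.3: print(n,l,round(d["p"],2),np.array(d["at"]),proj(f,d["at"]).round())
        except Exception as e: print(n,l,e)
print(arm.get_obs())
E
python3 a.py; ls
```

```text
scene handwheel 0.95 [0.3131 0.1588 0.0133] [255. 203.]
scene handwheel 0.9 [0.483  0.0579 0.0149] [278. 233.]
scene handwheel 0.69 [0.5829 0.4269 0.0086] [356. 195.]
scene handwheel 0.64 [0.2377 0.3498 0.0141] [268. 175.]
scene hub_top 0.98 [0.4798 0.0498 0.0135] [276. 234.]
scene hub_top 0.92 [0.2357 0.3467 0.0124] [267. 176.]
scene hub_top 0.69 [0.5852 0.4277 0.0131] [357. 194.]
scene valve 0.89 [ 0.5567 -0.2418  0.0558] [238. 285.]
scene spindle_top 0.59 [ 0.56   -0.2455  0.0544] [239. 287.]
scene seat 0.72 [ 0.7051 -0.0718  0.0375] [318. 277.]
scene seat 0.58 [ 0.5497 -0.2417  0.0554] [236. 284.]
scene small_wheel 0.73 [0.5947 0.2795 0.011 ] [340. 214.]
scene flange 0.86 [ 0.3524 -0.3511  0.0162] [156. 289.]
scene elbow 0.81 [0.7017 0.0912 0.037 ] [344. 247.]
scene tee 0.74 [ 0.7073 -0.0762  0.0397] [318. 277.]
scene tee 0.6 [ 0.5532 -0.2442  0.0566] [237. 285.]
scene tee 0.45 [0.7035 0.0932 0.038 ] [344. 246.]
scene cap 0.74 [ 0.3843 -0.0458  0.035 ] [234. 233.]
scene wrench 0.71 [0.4069 0.3457 0.0053] [304. 191.]
scene plug 0.83 [ 0.7134 -0.3458  0.0333] [263. 343.]
side handw
[... 1250 characters left out ...]
w 0.57 [0.6864 0.0787 0.047 ] [216. 266.]
wrist elbow 0.49 [ 0.5917 -0.1592  0.0103] [314.   9.]
wrist tee 0.63 [ 0.7013 -0.053   0.0403] [194. 131.]
wrist cap 0.69 [ 0.3894 -0.0371  0.0392] [530. 148.]
{'time_s': 1.95, 'qpos': array([ 0.2586,  0.3847,  0.0079, -0.    , -1.194 , -0.2586]), 'qd': array([-0.0009,  0.0004, -0.0016,  0.0016, -0.0014, -0.0013]), 'joint_efforts': array([ -0.0008, -39.0462,  18.7624,   4.2246,   0.0155,  -0.    ]), 'eef_pos': array([0.625 , 0.    , 0.2305]), 'ee_rot': array([ 2.2214, -2.2214, -0.0001]), 'contact_force': array([ 0.7407, -0.2119,  0.7291]), 'torque': array([0.0454, 0.0189, 0.0124]), 'grip_force': 0.0, 'finger_gap': 0.08691210231960107}
a.py
h.py
pics
```

```bash
python3 -c "
import cv2;a=cv2.imread('pics/scene0.png');c=a[140:360,130:400];cv2.imwrite('pics/scene0c.png',cv2.resize(c,None,fx=2.7,fy=2.7,interpolation=cv2.INTER_CUBIC))"
```

```text
(no output)
```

View pics/scene0c.png

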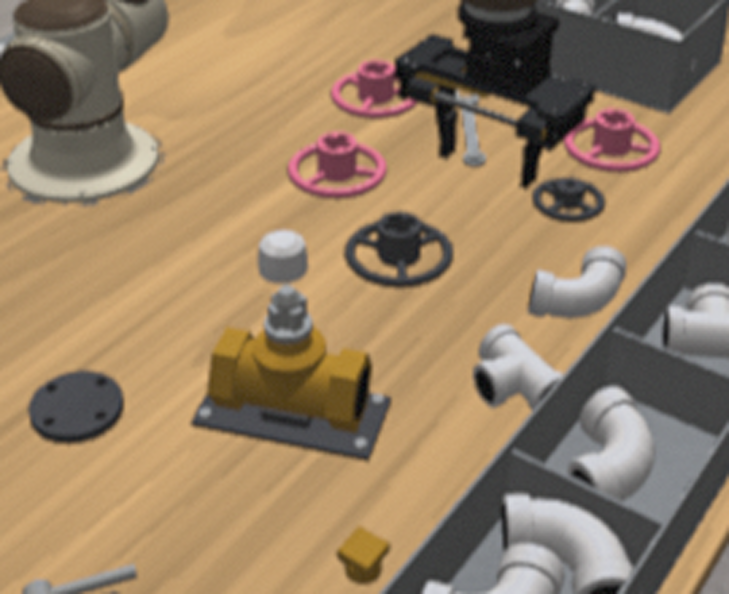

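View pics/wrist0.png

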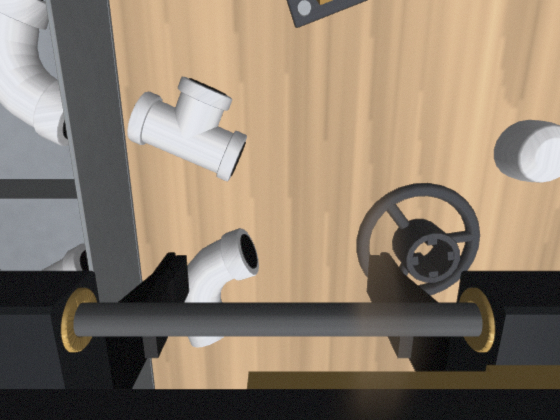

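```bash
cat > b.py <<'E'
from h import *
np.set_printoptions(precision=4,suppress=True)
fs=[arm.grab_frame(n) for n in("scene","side","wrist")]
K,R,t=P(fs[2]); print("wristcam",-R.T@t,"\n",R,K[0,0],K[:2,2])
# hub top bore centre & spindle top guesses
print("hub",tri([fs[0],fs[2]],[(278.9,221.1),(433,258)]))
print("spin on z=.164 from scene",onplane(fs[0],(236.7,248.5),.164))
s=fs[1]["img"]; print(proj(fs[1],[.55,-.24,.164]), proj(fs[1],[.48,.05,.05]))
c=cv2.resize(s[200:360,230:420],None,fx=4,fy=3.7,interpolation=cv2.INTER_CUBIC)
save("side0c.png",c)
E
python3 b.py
```

```text
wristcam [ 0.6261 -0.0796  0.3857] 
 [[-1.     -0.0009  0.0007]
 [-0.0006  0.9568  0.2906]
 [-0.001   0.2906 -0.9568]] 368.9112049282976 [277.5212 212.4478]
hub (array([0.4764, 0.0676, 0.0551]), [np.float64(1.9469682222393985), np.float64(1.9469682222395188)])
spin on z=.164 from scene [ 0.5426 -0.2253  0.164 ]
[332.5868 285.9967] [279.7748 225.0627]
```

View pics/side0c.png

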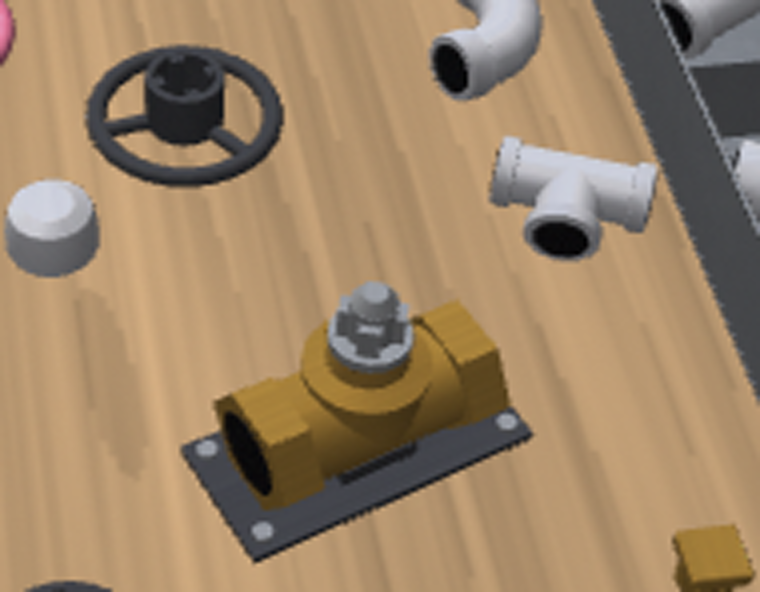

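Emit:
{"name": "drive_tool", "arguments": {"deltas": [{"offset": [-0.02,-0.05,0.04],"turn": [0,0,0],"grip": -1},{"offset": [-0.04,-0.1,0.08],"turn": [0,0,0],"grip": -1},{"offset": [-0.06,-0.15,0.12],"turn": [0,0,0],"grip": -1},{"offset": [-0.07,-0.2,0.13],"turn": [0,0,0],"grip": -1},{"offset": [-0.08,-0.24,0.13],"turn": [0,0,0],"grip": -1},{"offset": [-0.08,-0.26,0.13],"turn": [0,0,0],"grip": -1},{"offset": [-0.08,-0.26,0.13],"turn": [0,0,0],"grip": -1},{"offset": [-0.08,-0.26,0.13],"turn": [0,0,0],"grip": -1}]}}

```text
time_s: 3.1
eef_pos: [0.5454, -0.2591, 0.3601]
ee_rot: [2.222, -2.22, -0.001]
contact_force: [-0.4, -0.0, -0.3]
finger_gap: 0.0868
grip_force: 0.0
```

```bash
cat > c.py <<'E'
from h import *
np.set_printoptions(precision=4,suppress=True)
fs=[arm.grab_frame(n) for n in("scene","side","wrist")]
print("spin",tri(fs[:2],[(236.7,248.5),(324,278.4)]))
print("hub",tri(fs[:2],[(278.9,221.1),(276.3,220.5)]))
f=fs[2]; p=proj(f,[.5426,-.2353,.164]); print(p); u,v=p.round().astype(int)
u0,v0=max(u-70,0),max(v-60,0); print("crop origin",u0,v0)
save("w1c.png",cv2.resize(f["img"][v0:v0+120,u0:u0+150],None,fx=5,fy=5,interpolation=cv2.INTER_CUBIC))
np.save("w1.npy",f,allow_pickle=True); o=arm.get_obs(); print(o["time_s"],o["eef_pos"],o["qpos"])
E
python3 c.py
```

```text
spin (array([ 0.5366, -0.2159,  0.1574]), [np.float64(2.2602603430747332), np.float64(2.2602603430747754)])
hub (array([0.4741, 0.0719, 0.0485]), [np.float64(2.40823758651539), np.float64(2.4082375865153614)])
[281.0773 208.9084]
crop origin 211 149
3.25 [ 0.5454 -0.2589  0.3605] [-0.1753  0.292   0.1907 -0.0001 -1.4697  0.177 ]
```

View pics/w1c.png

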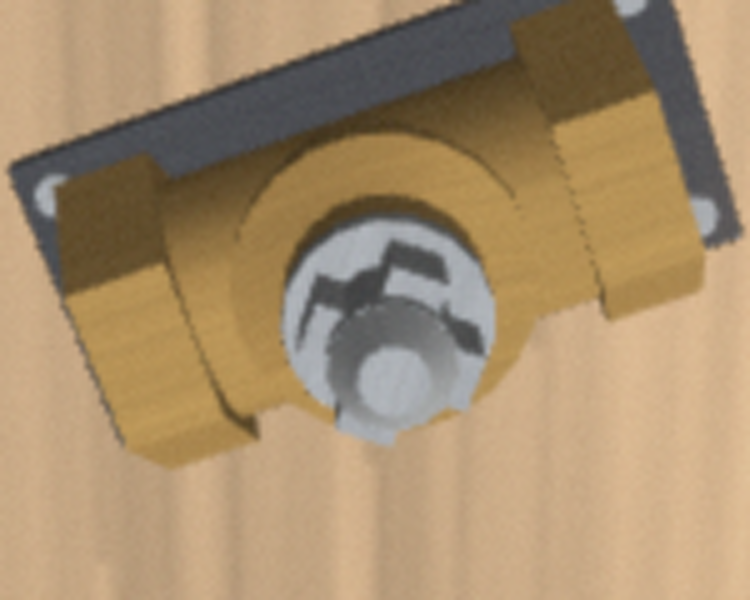

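```bash
cat > d.py <<'E'
from h import *
np.set_printoptions(precision=4,suppress=True)
f=np.load("w1.npy",allow_pickle=True).item()
top=onplane(f,(290,225.4),.164); col=onplane(f,(289,213.4),.125); print(top,col)
c=(top+col)/2
def outline(a,z,c):
    w=.0063;r=.0188;ri=.0138; L=[]
    for k in range(4):
        t=a+k*np.pi/2; x=np.array([np.cos(t),np.sin(t)]);y=np.array([-x[1],x[0]])
        rr=np.sqrt(r*r-w*w); i=np.sqrt(ri**2-w*w)
        L+= [np.r_[c[:2]+x*p+y*q,z] for p,q in((i,-w),(rr,-w),(rr,w),(i,w))]
    return np.array(L)
def px(a,z,c,s=1,o=(0,0)): return (np.array([proj(f,X) for X in outline(a,z,c)])-o)*s
g=cv2.cvtColor(f["img"],cv2.COLOR_RGB2GRAY); g=cv2.resize(g,None,fx=4,fy=4,interpolation=cv2.INTER_CUBIC)
gr=cv2.GaussianBlur(np.hypot(cv2.Sobel(g,5,1,0),cv2.Sobel(g,5,0,1)),(0,0),3)
res=[]
for d in range(0,90,2):
  best=0
  for dx in np.arange(-2,2.1,1):
    for dy in np.arange(-2,2.1,1):
      q=px(np.radians(d),.149,c+[dx*1e-3,dy*1e-3,0],4,(-.4,-.4))
      m=np.zeros(g.shape,np.uint8); cv2.polylines(m,[q.round().astype(int)],True,1,1)
      s=gr[m>0].mean()
      if s>best: best=s;bb=(dx,dy)
  res.append((best,d,bb))
print(sorted(res)[::-1][:8])
o=(211,149);im=cv2.resize(f["img"][170:260,245:335],None,fx=6,fy=6,interpolation=cv2.INTER_CUBIC)
_,d,bb=max(res)
im2=im.copy()
cv2.polylines(im2,[px(np.radians(d),.149,c+[bb[0]*1e-3,bb[1]*1e-3,0],6,(245,170)).round().astype(int)],True,(255,0,0),1)
save("ov.png",im2[60:500,60:500])
E
python3 d.py
```

```text
[ 0.5335 -0.218   0.164 ] [ 0.5333 -0.2187  0.125 ]
[(np.float32(39.956882), 72, (np.float64(1.0), np.float64(-1.0))), (np.float32(39.75454), 70, (np.float64(1.0), np.float64(-1.0))), (np.float32(39.5891), 68, (np.float64(1.0), np.float64(-2.0))), (np.float32(38.9605), 66, (np.float64(1.0), np.float64(-2.0))), (np.float32(38.647114), 74, (np.float64(1.0), np.float64(-1.0))), (np.float32(38.490833), 76, (np.float64(2.0), np.float64(-2.0))), (np.float32(37.847652), 78, (np.float64(2.0), np.float64(-2.0))), (np.float32(37.827747), 64, (np.float64(1.0), np.float64(-2.0)))]
```

View pics/ov.png

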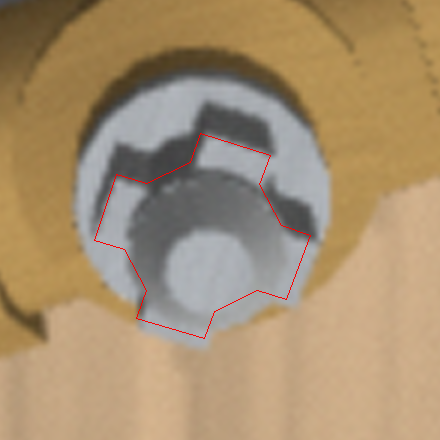

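Emit:
{"name": "drive_tool", "arguments": {"deltas": [{"offset": [-0.05,0.02,0],"turn": [0,0,0],"grip": -1},{"offset": [-0.05,0.03,0],"turn": [0,0,0],"grip": -1},{"offset": [-0.05,0.03,0],"turn": [0,0,0],"grip": -1},{"offset": [-0.05,0.03,0],"turn": [0,0,0],"grip": -1}]}}

```text
time_s: 3.75
eef_pos: [0.4958, -0.2298, 0.3607]
ee_rot: [-2.222, 2.22, -0.001]
contact_force: [-0.6, -1.1, 0.4]
finger_gap: 0.087
grip_force: 0.0
```

```bash
cat > e.py <<'E'
from h import *
np.set_printoptions(precision=4,suppress=True)
f=arm.grab_frame("wrist"); np.save("w2.npy",f,allow_pickle=True)
for z in(.164,.125): print(proj(f,[.5334,-.2184,z]))
g=cv2.resize(cv2.cvtColor(f["img"],cv2.COLOR_RGB2GRAY),None,fx=4,fy=4,interpolation=cv2.INTER_CUBIC)
# small top disc: template from view 1
f1=np.load("w1.npy",allow_pickle=True).item()
g1=cv2.resize(cv2.cvtColor(f1["img"],cv2.COLOR_RGB2GRAY),None,fx=4,fy=4,interpolation=cv2.INTER_CUBIC)
u,v=290*4,225.4*4; r=36
T=g1[int(v)-r:int(v)+r,int(u)-r:int(u)+r]
a,b=(proj(f,[.5334,-.2184,.164])*4).astype(int); w=100
m=cv2.matchTemplate(g[b-w:b+w,a-w:a+w],T,cv2.TM_CCOEFF_NORMED); _,s,_,l=cv2.minMaxLoc(m)
p=((a-w+l[0]+r+u-int(u))/4,(b-w+l[1]+r+v-int(v))/4); print(s,p,tri([f1,f],[(290,225.4),p]),onplane(f,p,.164))
cv=proj(f,[.5334,-.2184,.149]).astype(int)
save("w2c.png",cv2.resize(f["img"][cv[1]-45:cv[1]+45,cv[0]-45:cv[0]+45],None,fx=6,fy=6,interpolation=cv2.INTER_CUBIC))
E
python3 e.py
```

```text
[240.3263 197.0388]
[243.7872 188.0352]
0.9896256923675537 (np.float64(239.75), np.float64(197.14999999999998)) (array([ 0.5336, -0.2191,  0.1671]), [np.float64(0.0016888044793767303), np.float64(0.0016888044793115428)]) [ 0.534  -0.2183  0.164 ]
```

Emit:
{"name": "drive_tool", "arguments": {"deltas": [{"offset": [-0.01,0.06,0],"turn": [0,0,0],"grip": -1},{"offset": [-0.01,0.12,-0.02],"turn": [0,0,0],"grip": -1},{"offset": [-0.02,0.17,-0.05],"turn": [0,0,0],"grip": -1},{"offset": [-0.02,0.22,-0.08],"turn": [0,0,0],"grip": -1},{"offset": [-0.02,0.26,-0.1],"turn": [0,0,0],"grip": -1},{"offset": [-0.02,0.27,-0.1],"turn": [0,0,0],"grip": -1},{"offset": [-0.02,0.27,-0.1],"turn": [0,0,0],"grip": -1},{"offset": [-0.02,0.27,-0.1],"turn": [0,0,0],"grip": -1}]}}

```text
time_s: 4.8
eef_pos: [0.4756, 0.0393, 0.2613]
ee_rot: [-2.219, 2.222, -0.001]
contact_force: [-1.0, -0.9, 0.8]
finger_gap: 0.0869
grip_force: 0.0
```

```bash
cat > g.py <<'E'
from h import *
np.set_printoptions(precision=4,suppress=True)
f=arm.grab_frame("wrist"); np.save("w3.npy",f,allow_pickle=True)
p=proj(f,[.4741,.071,.03]).astype(int); o=(max(p[0]-75,0),max(p[1]-75,0)); print(p,o)
save("w3c.png",cv2.resize(f["img"][o[1]:o[1]+150,o[0]:o[0]+150],None,fx=4,fy=4,interpolation=cv2.INTER_CUBIC))
print(arm.get_obs()["time_s"],arm.get_obs()["eef_pos"])
E
python3 g.py
```

```text
[279 207] (np.int64(204), np.int64(132))
4.85 [0.4755 0.0392 0.2612]
```

View pics/w3c.png

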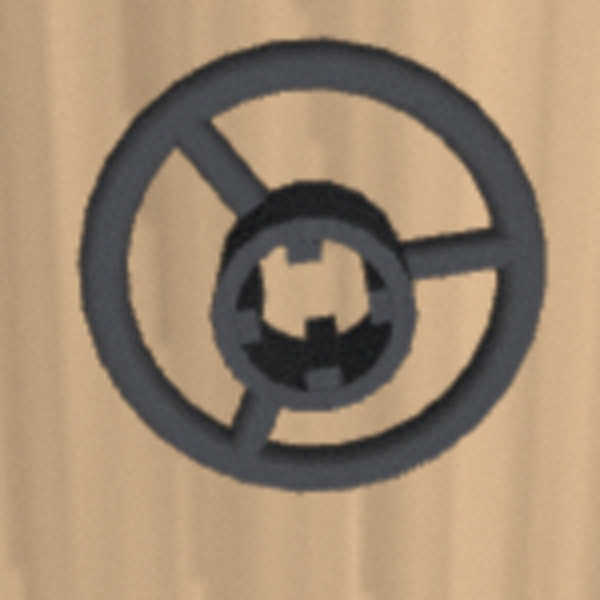

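```bash
cat > k.py <<'E'
from h import *
np.set_printoptions(precision=4,suppress=True)
f=np.load("w3.npy",allow_pickle=True).item()
W=lambda x,y,z: onplane(f,(204+x/4,132+y/4),z)
print("hub",W(313.5,311.5,.05),"rim",W(313,265,.009))
for a,b in(((322,378),(304,250)),((245,325),(383,303))):
    d=W(*b,.05)-W(*a,.05); print(np.degrees(np.arctan2(d[1],d[0]))%90)
E
python3 k.py
```

```text
hub [0.4717 0.0683 0.05  ] rim [0.4714 0.0666 0.009 ]
7.863437423958175
9.439765006511891
```

Emit:
{"name": "drive_tool", "arguments": {"deltas": [{"offset": [-0.003,0.028,-0.03],"turn": [0,0,0],"grip": -1},{"offset": [-0.004,0.028,-0.07],"turn": [0,0,0],"grip": -1},{"offset": [-0.004,0.028,-0.11],"turn": [0,0,0],"grip": -1},{"offset": [-0.004,0.028,-0.15],"turn": [0,0,0],"grip": -1},{"offset": [-0.004,0.028,-0.18],"turn": [0,0,0],"grip": -1},{"offset": [-0.004,0.028,-0.205],"turn": [0,0,0],"grip": -1},{"offset": [-0.004,0.028,-0.22],"turn": [0,0,0],"grip": -1},{"offset": [-0.004,0.028,-0.229],"turn": [0,0,0],"grip": -1},{"offset": [-0.004,0.028,-0.229],"turn": [0,0,0],"grip": -1},{"offset": [-0.004,0.028,-0.229],"turn": [0,0,0],"grip": -1}]}}

```text
time_s: 6.1
eef_pos: [0.4716, 0.068, 0.0323]
ee_rot: [-2.22, 2.221, -0.001]
contact_force: [-0.1, -0.1, -0.0]
finger_gap: 0.0866
grip_force: 0.0
```

Emit:
{"name": "drive_tool", "arguments": {"deltas": [{"offset": [0,0,0],"turn": [0,0,0],"grip": 0},{"offset": [0,0,0],"turn": [0,0,0],"grip": 1},{"offset": [0,0,0],"turn": [0,0,0],"grip": 1},{"offset": [0,0,0],"turn": [0,0,0],"grip": 1},{"offset": [0,0,0],"turn": [0,0,0],"grip": 1},{"offset": [0,0,0],"turn": [0,0,0],"grip": 1},{"offset": [0,0,0],"turn": [0,0,0],"grip": 1},{"offset": [0,0,0],"turn": [0,0,0],"grip": 1},{"offset": [0,0,0.02],"turn": [0,0,0],"grip": 1},{"offset": [0,0,0.04],"turn": [0,0,0],"grip": 1},{"offset": [0,0,0.04],"turn": [0,0,0],"grip": 1}], "newtons": 45}}

```text
time_s: 7.48
eef_pos: [0.471, 0.0681, 0.0718]
ee_rot: [-2.22, 2.221, -0.0]
contact_force: [-0.1, -0.1, -5.0]
finger_gap: 0.0529
grip_force: 45.0
```

Emit:
{"name": "drive_tool", "arguments": {"deltas": [{"offset": [0,0,0.05],"turn": [0,0,0],"grip": 1},{"offset": [0,-0.01,0.1],"turn": [0,0,0],"grip": 1},{"offset": [0.01,-0.03,0.14],"turn": [0,0,2],"grip": 1},{"offset": [0.02,-0.07,0.16],"turn": [0,0,5],"grip": 1},{"offset": [0.03,-0.11,0.16],"turn": [0,0,8],"grip": 1},{"offset": [0.04,-0.15,0.16],"turn": [0,0,11],"grip": 1},{"offset": [0.05,-0.19,0.16],"turn": [0,0,14],"grip": 1},{"offset": [0.055,-0.23,0.16],"turn": [0,0,17],"grip": 1},{"offset": [0.06,-0.26,0.16],"turn": [0,0,18.5],"grip": 1},{"offset": [0.0627,-0.28,0.16],"turn": [0,0,18.5],"grip": 1},{"offset": [0.0627,-0.2865,0.16],"turn": [0,0,18.5],"grip": 1},{"offset": [0.0627,-0.2865,0.16],"turn": [0,0,18.5],"grip": 1},{"offset": [0.0627,-0.2865,0.16],"turn": [0,0,18.5],"grip": 1}]}}

```text
time_s: 9.1
eef_pos: [0.5336, -0.2175, 0.2315]
ee_rot: [-2.55, 1.834, 0.001]
contact_force: [-0.6, -0.3, -5.7]
finger_gap: 0.0533
grip_force: 45.0
```

```bash
cat > m.py <<'E'
from h import *
np.set_printoptions(precision=4,suppress=True)
f=arm.grab_frame("side"); w=arm.grab_frame("wrist")
np.save("s4.npy",f,allow_pickle=True); np.save("w4.npy",w,allow_pickle=True)
o=arm.get_obs(); print(o["time_s"],o["eef_pos"],o["qpos"],o["contact_force"],o["torque"])
a=cv2.resize(f["img"][180:330,250:410],(390,366),interpolation=cv2.INTER_CUBIC)
p=proj(w,list(o["eef_pos"])).astype(int); print(p, proj(w,[*o["eef_pos"][:2],.25]))
b=cv2.resize(w["img"][180:360,180:370],(390,366),interpolation=cv2.INTER_CUBIC)
save("mix4.png",np.hstack([a,b]))
E
python3 m.py
```

```text
9.2 [ 0.5337 -0.2176  0.2318] [-0.1063  0.3012 -0.1131 -0.0002 -1.1562  0.4304] [-0.1623  0.0585 -3.9686] [ 0.0081  0.0674 -0.0036]
[279 279] [279.9038 300.2959]
```

View pics/mix4.png

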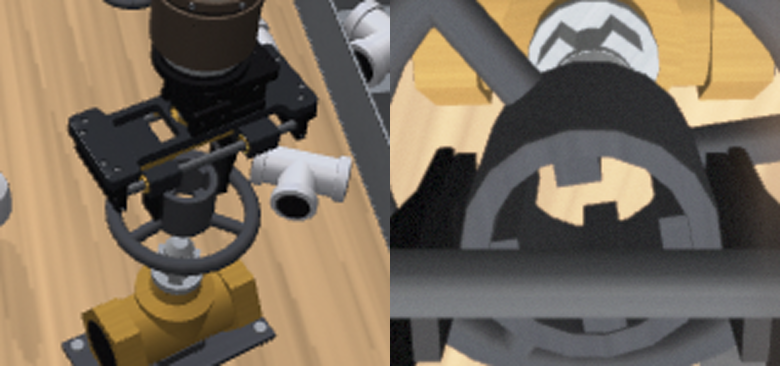

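Emit:
{"name": "drive_tool", "arguments": {"deltas": [{"offset": [0,-0.0005,-0.015],"turn": [0,0,0],"grip": 1},{"offset": [0,-0.0005,-0.028],"turn": [0,0,0],"grip": 1},{"offset": [0,-0.0005,-0.035],"turn": [0,0,0],"grip": 1},{"offset": [0,-0.0005,-0.041],"turn": [0,0,0],"grip": 1},{"offset": [0,-0.0005,-0.045],"turn": [0,0,0],"grip": 1},{"offset": [0,-0.0005,-0.045],"turn": [0,0,0],"grip": 1}]}}

```text
time_s: 9.95
eef_pos: [0.5336, -0.219, 0.1864]
ee_rot: [2.549, -1.835, -0.0]
contact_force: [0.4, 0.2, -4.4]
finger_gap: 0.0531
grip_force: 45.0
```

Emit:
{"name": "drive_tool", "arguments": {"deltas": [{"offset": [0,0,-0.003],"turn": [0,0,0],"grip": 1},{"offset": [0,0,-0.005],"turn": [0,0,0],"grip": 1},{"offset": [0,0,-0.006],"turn": [0,0,0],"grip": 1},{"offset": [0,0,-0.007],"turn": [0,0,0],"grip": 1},{"offset": [0,0,-0.007],"turn": [0,0,0],"grip": 1}]}}

```text
time_s: 10.58
eef_pos: [0.5337, -0.219, 0.1795]
ee_rot: [2.55, -1.835, 0.0]
contact_force: [0.7, -0.6, -4.0]
finger_gap: 0.0536
grip_force: 45.0
```

Emit:
{"name": "drive_tool", "arguments": {"deltas": [{"offset": [0,0,-0.0015],"turn": [0,0,0],"grip": 1},{"offset": [0,0,-0.003],"turn": [0,0,0],"grip": 1},{"offset": [0,0,-0.003],"turn": [0,0,0],"grip": 1}]}}

```text
time_s: 10.95
eef_pos: [0.5336, -0.2191, 0.1764]
ee_rot: [2.549, -1.835, -0.0]
contact_force: [0.1, -0.1, -5.0]
finger_gap: 0.0535
grip_force: 45.0
```

Emit:
{"name": "drive_tool", "arguments": {"deltas": [{"offset": [0,0,-0.002],"turn": [0,0,0],"grip": 1},{"offset": [0,0,-0.004],"turn": [0,0,0],"grip": 1},{"offset": [0,0,-0.006],"turn": [0,0,0],"grip": 1},{"offset": [0,0,-0.006],"turn": [0,0,0],"grip": 1}]}}

```text
time_s: 11.45
eef_pos: [0.5336, -0.2191, 0.1703]
ee_rot: [2.549, -1.835, -0.0]
contact_force: [1.1, -1.4, -5.6]
finger_gap: 0.0528
grip_force: 45.0
```

Emit:
{"name": "drive_tool", "arguments": {"deltas": [{"offset": [0,0,-0.003],"turn": [0,0,0],"grip": 1},{"offset": [0,0,-0.006],"turn": [0,0,0],"grip": 1},{"offset": [0,0,-0.009],"turn": [0,0,0],"grip": 1},{"offset": [0,0,-0.011],"turn": [0,0,0],"grip": 1},{"offset": [0,0,-0.012],"turn": [0,0,0],"grip": 1},{"offset": [0,0,-0.012],"turn": [0,0,0],"grip": 1}]}}

```text
time_s: 12.2
eef_pos: [0.5337, -0.219, 0.1584]
ee_rot: [2.55, -1.835, -0.0]
contact_force: [-0.2, -3.4, -4.7]
finger_gap: 0.0532
grip_force: 45.0
```

Emit:
{"name": "drive_tool", "arguments": {"deltas": [{"offset": [0,0,-0.0007],"turn": [0,0,0],"grip": 1},{"offset": [0,0,-0.0013],"turn": [0,0,0],"grip": 1},{"offset": [0,0,-0.0018],"turn": [0,0,0],"grip": 1},{"offset": [0,0,-0.0018],"turn": [0,0,0],"grip": 1}]}}

```text
time_s: 12.7
eef_pos: [0.5337, -0.219, 0.1568]
ee_rot: [2.55, -1.836, 0.0]
contact_force: [-0.6, -2.4, -4.4]
finger_gap: 0.0535
grip_force: 45.0
```

Emit:
{"name": "drive_tool", "arguments": {"deltas": [{"offset": [0,0,-0.0004],"turn": [0,0,0],"grip": 1},{"offset": [0,0,-0.0008],"turn": [0,0,0],"grip": 1},{"offset": [0,0,-0.0012],"turn": [0,0,0],"grip": 1},{"offset": [0,0,-0.0012],"turn": [0,0,0],"grip": 1}]}}

```text
time_s: 13.2
eef_pos: [0.5338, -0.2192, 0.1566]
ee_rot: [2.55, -1.835, 0.001]
contact_force: [-2.4, -1.9, 5.1]
finger_gap: 0.053
grip_force: 45.0
```

Emit:
{"name": "drive_tool", "arguments": {"deltas": [{"offset": [0,0,0],"turn": [0,0,0],"grip": 1},{"offset": [0,0,0.0004],"turn": [0,0,0],"grip": 1},{"offset": [0,0,0.0004],"turn": [0,0,2],"grip": 1},{"offset": [0,0,0.0004],"turn": [0,0,5],"grip": 1},{"offset": [0,0,0.0004],"turn": [0,0,8],"grip": 1},{"offset": [0,0,0.0004],"turn": [0,0,12],"grip": 1},{"offset": [0,0,0.0004],"turn": [0,0,16],"grip": 1},{"offset": [0,0,0.0004],"turn": [0,0,16],"grip": 1}]}}

```text
time_s: 14.2
eef_pos: [0.5338, -0.2192, 0.1566]
ee_rot: [2.781, -1.46, 0.001]
contact_force: [-3.4, -1.6, 5.7]
finger_gap: 0.0532
grip_force: 45.0
```

```bash
python3 -c "
from bench import arm
o=arm.get_obs();print(o['time_s'],o['contact_force'],o['torque'],o['eef_pos'],o['ee_rot'],o['qpos'])"
```

```text
14.2 [-3.3563864  -1.58144138  5.66819833] [-0.49030062  1.09890133  0.05137976] [ 0.53381773 -0.21918862  0.15659661] [ 2.78143798e+00 -1.45993076e+00  1.13455881e-03] [-1.08743984e-01  3.66797700e-01 -2.18293342e-01  6.38549032e-04
 -9.85138425e-01  7.12476246e-01]
```

Emit:
{"name": "drive_tool", "arguments": {"deltas": [{"offset": [0,0,0],"turn": [0,0,3],"grip": 1},{"offset": [0,0,0],"turn": [0,0,7],"grip": 1},{"offset": [0,0,0],"turn": [0,0,11],"grip": 1},{"offset": [0,0,0],"turn": [0,0,15],"grip": 1},{"offset": [0,0,0],"turn": [0,0,19],"grip": 1},{"offset": [0,0,0],"turn": [0,0,23],"grip": 1},{"offset": [0,0,0],"turn": [0,0,27],"grip": 1},{"offset": [0,0,0],"turn": [0,0,31],"grip": 1},{"offset": [0,0,0],"turn": [0,0,35],"grip": 1},{"offset": [0,0,0],"turn": [0,0,39],"grip": 1},{"offset": [0,0,0],"turn": [0,0,43],"grip": 1},{"offset": [0,0,0],"turn": [0,0,46],"grip": 1},{"offset": [0,0,0],"turn": [0,0,46],"grip": 1},{"offset": [0,0,0],"turn": [0,0,46],"grip": 1},{"offset": [0,0,0],"turn": [0,0,46],"grip": 1}]}}

```text
time_s: 16.08
eef_pos: [0.534, -0.2193, 0.1566]
ee_rot: [3.13, -0.258, 0.002]
contact_force: [-3.6, -1.8, 5.2]
finger_gap: 0.0532
grip_force: 45.0
```

```bash
python3 -c "
from bench import arm
import numpy as np
o=arm.get_obs();print(o['time_s'],o['contact_force'],o['torque'],o['eef_pos'],o['ee_rot'],2*np.degrees(np.arctan2(o['ee_rot'][1],o['ee_rot'][0])))"
```

```text
16.075 [-3.60344765 -1.81461696  5.2043616 ] [-0.68796087  0.95385645 -0.00804048] [ 0.53400968 -0.21930181  0.15661408] [ 3.13031189e+00 -2.57698486e-01  1.65749227e-03] -9.412362751405212
```

Emit:
{"name": "drive_tool", "arguments": {"deltas": [{"offset": [0,0,0],"turn": [0,0,0],"grip": -1},{"offset": [0,0,0],"turn": [0,0,0],"grip": -1},{"offset": [0,0,0],"turn": [0,0,0],"grip": -1},{"offset": [0,0,0],"turn": [0,0,0],"grip": -1},{"offset": [0,0,0],"turn": [0,0,0],"grip": -1},{"offset": [0,0,0.02],"turn": [0,0,0],"grip": -1},{"offset": [0,0,0.05],"turn": [0,0,0],"grip": -1},{"offset": [0,0,0.1],"turn": [0,0,0],"grip": -1},{"offset": [0,0,0.15],"turn": [0,0,0],"grip": -1},{"offset": [0,0,0.19],"turn": [0,0,0],"grip": -1},{"offset": [0,0,0.19],"turn": [0,0,0],"grip": -1},{"offset": [0,0,0.19],"turn": [0,0,0],"grip": -1}]}}

```text
time_s: 17.58
eef_pos: [0.5333, -0.2187, 0.3452]
ee_rot: [-3.13, 0.26, 0.002]
contact_force: [-0.6, 0.9, -0.3]
finger_gap: 0.087
grip_force: 0.0
```

```bash
cat > n.py <<'E'
from h import *
np.set_printoptions(precision=4,suppress=True)
f=arm.grab_frame("side"); w=arm.grab_frame("wrist")
np.save("s5.npy",f,allow_pickle=True); np.save("w5.npy",w,allow_pickle=True)
o=arm.get_obs(); print(o["time_s"],o["eef_pos"],o["finger_gap"],o["contact_force"])
p=proj(w,[.5337,-.2187,.174]); print(p)
u,v=int(p[0])-80,int(p[1])-90; print("wrist crop",u,v)
a=cv2.resize(f["img"][200:350,250:400],(360,360),interpolation=cv2.INTER_CUBIC)
b=cv2.resize(w["img"][max(v,0):max(v,0)+150,u:u+160],None,fx=2.4,fy=2.4,interpolation=cv2.INTER_CUBIC)
for z,r,n in((.174,.027,"hub"),(.131,.067,"rim")):
    c=[proj(w,[.5337+r*np.cos(t),-.2187+r*np.sin(t),z]) for t in np.linspace(0,6.28,60)]
    cv2.polylines(b,[((np.array(c)-[u,max(v,0)])*2.4).round().astype(int)],True,(255,0,0),1)
save("mix5.png",np.hstack([a,b]))
E
python3 n.py
```

```text
17.675 [ 0.5331 -0.2188  0.3444] 0.08690548024903978 [ 0.1095 -0.8351  0.0059]
[278.0673 192.4052]
wrist crop 198 102
```

View pics/mix5.png

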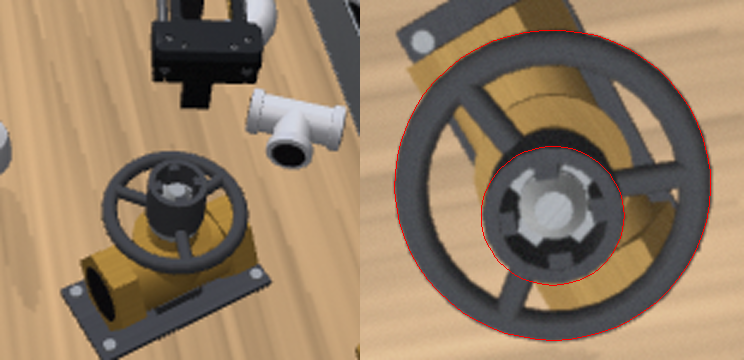

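```bash
python3 -c "
from bench import arm
print(arm.job_done())"
```

```text
the job is handed in; nothing more can be done
None
```

The handwheel is meshed and home on the spindle, and I turned the valve open by about 60° (gripper turned 62°, less a little tooth play). The wheel is let go and the job is handed in; no verdict came back.

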